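Free the portion scale and check its swing

TASK

The portion scale was carried here with its travel lock on. With a fingertip push the lock's thumb tab all the way to the back so that its post is out from under the pan, then press down on a bare corner of the pan until the needle stands between the two jaws of the portion clip on the dial, not beyond the clip, and keep it there for two seconds. Then ease the pan back up, without letting it jump, so that the needle is home at zero; leave the dish standing on the pan untouched, leave the clip, weights and spoon where they are, and pick nothing up.

Things in the scene. Friction and masses are not known exactly. Their poses are not given: they have to be found in the camera images.
- scale: White enamelled spring portion scale, fixed to the worktop, 270 mm deep (x -129 to +140), 230 mm wide plus a side shelf on its left; origin under the case at the middle of its width. Its x axis points from the dial side to the back (roughly away from the robot), y to its left, z up. The sloping dial is at the front (x -126 to -48 mm, up to 101 mm high), the pan behind it. The case's rear deck is 70 mm high.
- pan_top (a point): Centre of the top face of the flat steel pan, 128 mm above the worktop at rest; axes as the scale's. The pan is 170 mm along x and 190 mm along y, flat, 4 mm thick, with round corners; a 18 mm wide ear sticks out of its left edge to y = +115 mm. The small dish stands near its middle; the four corners are bare.
- pan (a joint): How far the pan is pressed down, m: 0 at rest against its upper stop, at most 0.035. Spring: about 1 N starts it and it takes 350 N/m more (about 10 N at 27 mm); it goes straight down wherever it is pressed, and comes up again by itself. While the lock is on the pan is blocked: pushing hard only gives it a millimetre or two.
- needle (a joint): Angle of the black dial needle, rad: 0 at zero (far left of the fan scale), growing clockwise as seen from the robot, 2.1 at most. Geared to the pan: needle = 60 x pan travel in m.
- clip (a joint): Angle of the portion clip on its rail round the dial, in the needle's measure: the needle stands in the middle of the clip when both values are equal. Between 0.8 and 1.6 rad, different every time. The gap between its jaws is 19 mm wide at the needle's tip, which is 0.15 rad either side of the middle. The clip can be shifted by hand on its rail; leave it.
- needle_tip (a point): Tip of the needle, 62 mm from its pivot, on the sloping dial (41 degrees from level). The point's x axis points from the pivot to the tip.
- clip_gap (a point): Middle of the gap between the two dark steel jaws of the clip, 62 mm from the needle's pivot, where the needle's tip shall stand. Its x axis points outward from the pivot; its y axis points back toward zero (anticlockwise as seen from the robot).
- lock (a joint): Travel lock slide on the shelf at the scale's left side, m: 0 locked (its post stands under the pan's ear), 0.026 fully back (open). It slides along the scale's +x, needs about 1.5 N, stays where it is left and has a hard stop at 0.026. The pan is free from about 0.016.
- lock_tab (a point): Middle of the top edge of the front face (the face toward the dial side) of the lock's black upright thumb tab; the tab reaches from 76 to 114 mm above the worktop, is 30 mm wide along the scale's y and 8 mm thick along x. In front of the tab, for 33 mm, lies only the flat slide and shelf (at most 77 mm high); in front of that nothing but the two weights on the worktop.
- dish: Small dark dish, 84 mm across, 24 mm high, loose on the pan within 10 mm of its middle; origin at the centre of its underside.
- weight_large: Steel check weight with knob, 43 mm across, 52 mm high, 0.5 kg, loose on the worktop left of the dial; origin at the centre of its underside. A bystander.
- weight_small: Smaller steel check weight, 32 mm across, 40 mm high, 0.2 kg, beside the other; origin at the centre of its underside. A bystander.
- spoon: White spoon, 137 mm long, 28 mm wide, 13 mm high, lying on the worktop right of the scale; origin at the centre of its underside. A bystander.

How it is judged (in metres and radians):
On the way, in this order (a step that is already met when the one before it is completed fails the run):
1. the travel lock is pushed all the way back (value of joint lock above 0.022 m), for 0.2 s.
2. the needle stands between the jaws of the clip, for 1.5 s (y of needle_tip in the frame of clip_gap between -0.01 and 0.01 m), for 1.5 s.
At the end, for the whole second after the job is handed in: The lock is back (over 22 of 26 mm), the needle has stood between the clip's jaws (within 10 mm of the middle of the gap) for 1.5 s and is home again (under 0.06 rad), and the dish stands flat on the pan within 25 mm of its middle, at rest (value of joint needle below 0.06 rad and value of joint lock above 0.022 m and horizontal distance between dish and pan_top below 0.025 m and z of dish in the frame of pan_top between -0.004 and 0.004 m and angle between dish's own z axis and vertical below 0.1 rad and linear speed of dish below 0.02 m/s); the robot touches nothing.
It fails at once if the needle is driven past the clip (its tip over 18 mm beyond the middle of the gap) (y of needle_tip in the frame of clip_gap below -0.018 m).
It fails at once if the pan is let jump up (faster than 0.2 m/s) (velocity of joint pan below -0.2 m/s).
It fails at once if the dish is touched by the robot, or leaves the pan (contact force between any of the fingers, the arm and dish above 1 N or z of dish in the frame of pan_top above 0.01 m).
It fails at once if the clip is shifted on its rail (distance of clip_gap from where it was at the start of the episode above 0.006 m).
It fails at once if a weight or the spoon is shifted or lifted (distance of any of weight_large, weight_small, spoon from where it was at the start of the episode above 0.02 m).
It also fails if it takes over 48 s, if anything falls off the work surface, if the arm or the gripper's body presses on something with over 40 N, if the wrist force passes 120 N, or if a joint passes its speed limit or range.

ROBOT

A 7-joint arm with a two-finger parallel gripper is mounted at the origin on a cart in front of the work surface, level with it; the furniture and walls round the work are solid. World frame = base frame: x ahead of the robot, y to its left, z up, the work surface at z = 0. Lengths are in m, angles in degrees, forces in N, time in s.
With the tool pointing down it reaches from about 0.375 to 0.925 m from the base axis. Payload 3.1 kg.
Tool frame: the origin (TCP) lies midway between the tips of the shut fingers; the grasp point (between the pads) lies 19 mm behind it; z points along the fingers, x is the direction in which the jaws open and shut, and the axes are right-handed (so a half turn about z gives the same grasp; the last joint's range is limited). The gripper opens to 85 mm and grips with 20 to 120 N. Pads are 22 mm wide; open, the fingers measure 114 mm over their backs; the gripper's body (76 mm by 85 mm) begins 54 mm behind the grasp point. The pads swing forward as they close: fully open they stand 13 mm farther back than shut.
Start: joints at [-69.66, 21.939, 2.515, 91.553, -1.026, 66.532, -2.859], TCP at [0.284, 0.585, 0.231] pointing down, gripper open.
Joint ranges: [-149.38, 149.38], [-23.57, 123.04], [-84.95, 90], [0, 143.3], [-89.99, 269.99], [3.08, 112.72], [-163.45, 163.45]. Speed limits (degrees/s): [159.86, 159.86, 180, 180, 180, 180, 180].

INTERFACE

Orientations are given as a 3x3 rotation matrix whose columns are the frame's x, y, z axes.
In Python, from bench import arm gives the robot as it stands.
- The arm moves only by the tool send_rows, never from a script. Its argument "targets" is a list of rows, each an object of numbers: "x", "y", "z": the shift along the tool's x, y, z in cm; "rx", "ry", "rz": the turn, a rotation vector about the tool's x, y, z in degrees; "claw": the opening, from 0 (shut) to 1 (fully open). In form: [{"x": .., "y": .., "z": .., "rx": .., "ry": .., "rz": .., "claw": ..}, ...]. A call has 1 to 12 rows; each row is the pose to reach, as a shift and turn from the pose commanded when the call began, along the tool's axes at that moment; what a row does not reach only later rows make up. A row lasts 1/12 s, in which the tool goes at most 41.7 mm and 7.16 degrees, less where a joint would pass 70% of its speed; a pose out of reach is approached as far as the arm can. A call with a gripper value outside its range is refused whole. The fingers move at their own pace and stop on an object; "newtons" is the grip in N (left out, the last holds). Time passes only in rows, so rows that repeat a pose let the fingers close. It gives the time, the measured TCP pose, the force and the opening at its end, in the units of the state.
- arm.get_obs(): the state, without advancing time (a new reading comes with each control period).
- arm.grab_frame(name): name is "scene" or "top" or "wrist"; returns a dict with "frame" (384x512x3 uint8, red, green, blue), "fx", "fy", "cx", "cy" (pixels), "extrinsics" (4x4, takes a point from world to camera coordinates). Camera axes: x right, y up, looking along -z (the intrinsics and any distortion apply to the point x, -y, -z); pixel columns grow to the right and rows downward; lengths in m; the calibration is good to about 2 mm. A picture is of the moment at which its call begins. There is no depth.
- arm.hand_in(): hands the job in, once; it reports no verdict.
The state is a dict: "t": time; "joints": joint angles; "joint_vel": joint speeds; "joint_efforts": joint torques, N m; "ee_pos": TCP position; "eef_rot": TCP orientation; "ft_force": force on the tool from outside, world axes, zero at the start; "torque": the same for the moment, N m; "grip_width": finger opening in m.
Only numpy, scipy, OpenCV 4.12 (cv2) and the standard library are available. Lean on these libraries where they do the work, as an engineer would, in place of code of your own. Each camera call takes 0.05 s, during which the arm holds its last target.

## Working session

There is one attempt and no reset: what is moved stays moved. The work goes in short steps, Python scripts to look and compute and a tool call to move; the robot and the scene stay as the last step left them, time stands still between calls to the robot, and variables do not carry over. Pictures are saved under pics/ and viewed, and the job is handed in when it is done.

Besides the shell and the picture viewer there is one more tool, called as name(argument=value, ...), one argument or row to a line, values as JSON. send_rows: Moves the arm, as the interface text tells. Its arguments: {"type":"object","properties":{"targets":{"type":"array"},"newtons":{"type":"number"}},"required":["targets"]}

```bash
ls; mkdir -p pics; python3 - <<'E'
from bench import arm
import cv2
o=arm.get_obs();print(o)
for n in ["scene","top","wrist"]:
    f=arm.grab_frame(n);cv2.imwrite(f"pics/{n}0.png",cv2.cvtColor(f["frame"],cv2.COLOR_RGB2BGR));print(n,f["fx"],f["fy"],f["cx"],f["cy"],f["extrinsics"].round(4).tolist() if hasattr(f["extrinsics"],"round") else f["extrinsics"],[k for k in f])
E
```

```text
pics
{'t': 0.0, 'joints': array([-69.66024758,  21.99166832,   2.51066085,  91.64903241,
        -1.02696179,  66.53099937,  -2.85911321]), 'joint_vel': array([ 0.07082635,  0.00964305,  0.05707674,  0.01619274, -0.05883368,
       -0.03460563,  0.03846462]), 'joint_efforts': array([-4.94731958e-04, -4.33470726e+01,  1.02427650e+00, -2.49515766e+01,
        1.06035895e-02,  1.13394271e-02, -5.03757121e-06]), 'ee_pos': array([0.28394241, 0.58365816, 0.2298905 ]), 'eef_rot': array([[ 4.37405326e-01,  8.99263868e-01, -1.03733571e-03],
       [ 8.99260701e-01, -4.37406542e-01, -2.38911167e-03],
       [-2.60217923e-03,  1.12174931e-04, -9.99996608e-01]]), 'ft_force': array([0.29763193, 0.34204777, 0.03860734]), 'torque': array([-0.0142455 , -0.01087576,  0.03319911]), 'grip_width': 0.08531748614939251}
scene 436.70638174334164 436.70638174334164 255.51571177622498 187.05163521327782 [[0.7804, -0.625, 0.0195, -0.3035], [0.3978, 0.5203, 0.7557, -0.3086], [-0.4825, -0.582, 0.6546, -0.635], [0.0, 0.0, 0.0, 1.0]] ['frame', 'fx', 'fy', 'cx', 'cy', 'extrinsics']
top 449.47241342921967 449.47241342921967 248.72025196559645 190.32687754248963 [[-0.0263, -0.9995, -0.0177, 0.1311], [0.9975, -0.0274, 0.0654, -0.4967], [-0.0659, -0.016, 0.9977, -1.0829], [0.0, 0.0, 0.0, 1.0]] ['frame', 'fx', 'fy', 'cx', 'cy', 'extrinsics']
wrist 338.4702465683956 338.4702465683956 255.1756048838379 191.5796965599012 [[0.4378, 0.8991, -0.0026, -0.6476], [-0.8668, 0.4213, -0.2667, 0.0347], [-0.2387, 0.119, 0.9638, -0.3793], [0.0, 0.0, 0.0, 1.0]] ['frame', 'fx', 'fy', 'cx', 'cy', 'extrinsics']
```

View pics/scene0.png

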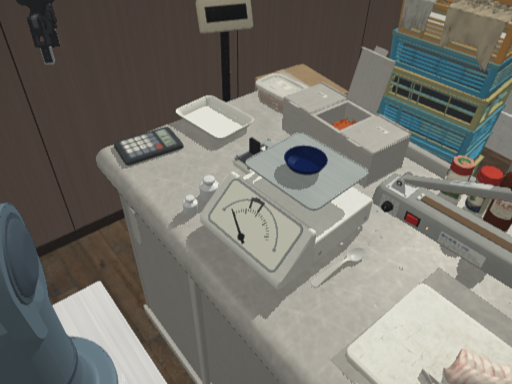

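View pics/top0.png

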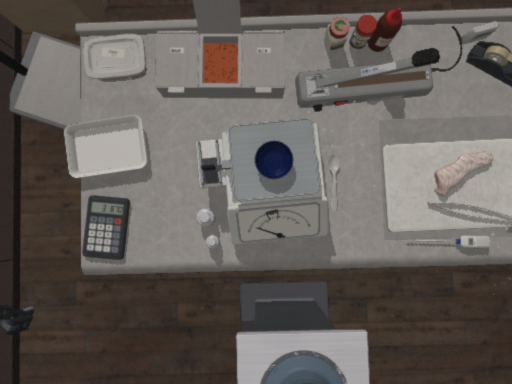

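View pics/wrist0.png

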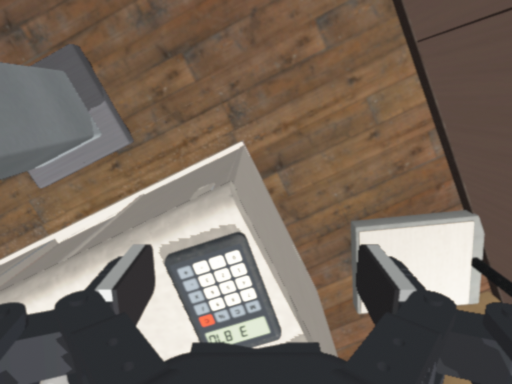

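The scene view shows the scale at around (290,200), with the dish near (305,160), the needle tip near (234,210) and the clip near (257,203). In the top view the pan is at (275,160), the lock at (209,160), the weights at (205,215) and (212,241), and the spoon at (335,180). I'll zoom in.

```bash
python3 - <<'E'
import cv2
a=cv2.imread("pics/top0.png")[105:255,185:345];cv2.imwrite("pics/topz.png",cv2.resize(a,None,fx=4,fy=4,interpolation=cv2.INTER_CUBIC)[:600])
a=cv2.imread("pics/scene0.png")[125:290,180:380];cv2.imwrite("pics/scenez.png",cv2.resize(a,None,fx=3.6,fy=3.6,interpolation=cv2.INTER_CUBIC))
E
```

```text
(no output)
```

View pics/topz.png

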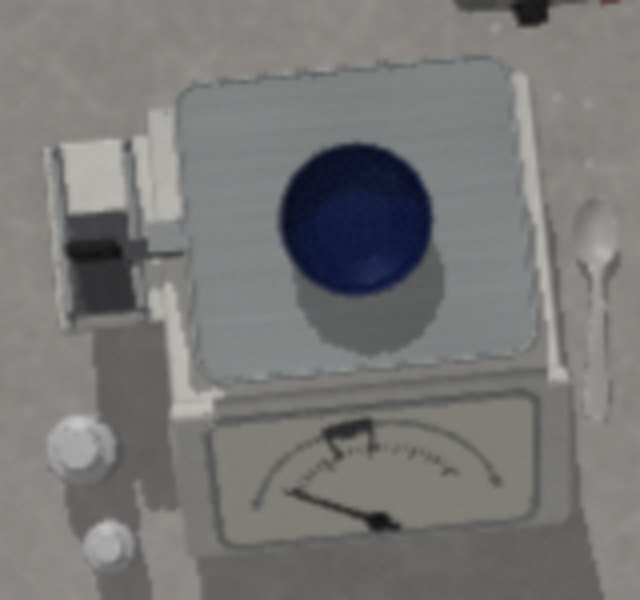

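View pics/scenez.png

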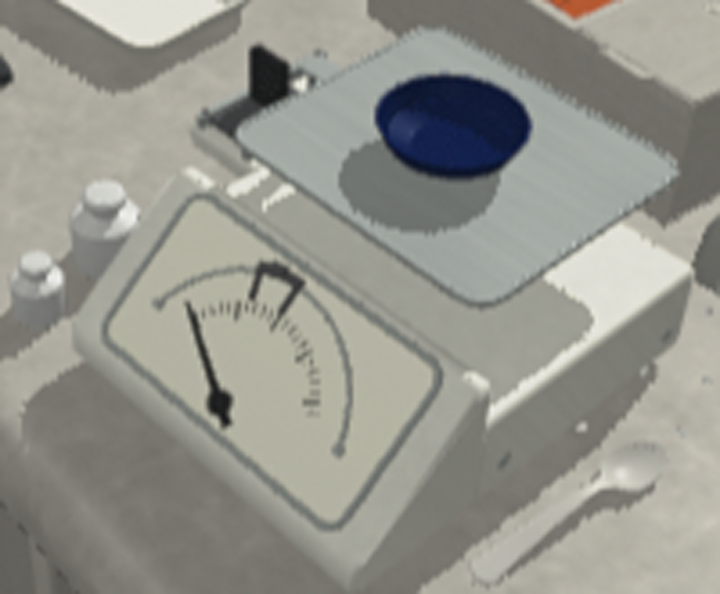

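```bash
cat > h.py <<'E'
import numpy as np,cv2
from bench import arm
def cam(n):
    f=arm.grab_frame(n);return f
def ray(f,u,v):
    E=np.array(f["extrinsics"]);d=np.array([(u-f["cx"])/f["fx"],-(v-f["cy"])/f["fy"],-1.])
    R=E[:3,:3];return -R.T@E[:3,3],R.T@d
def onplane(f,u,v,p0,n):
    c,d=ray(f,u,v);return c+d*(np.dot(n,np.array(p0)-c)/np.dot(n,d))
def onz(f,u,v,z): return onplane(f,u,v,[0,0,z],np.array([0,0,1.]))
def proj(f,p):
    E=np.array(f["extrinsics"]);q=E[:3,:3]@np.array(p)+E[:3,3]
    return f["cx"]+f["fx"]*q[0]/-q[2],f["cy"]-f["fy"]*q[1]/-q[2]
def tri(fa,ua,fb,ub):
    A=[];b=[]
    for f,u in((fa,ua),(fb,ub)):
        c,d=ray(f,*u);d=d/np.linalg.norm(d);M=np.eye(3)-np.outer(d,d);A.append(M);b.append(M@c)
    A=np.vstack(A);b=np.hstack(b);x,r,_,_=np.linalg.lstsq(A,b,rcond=None);return x,np.linalg.norm(A@x-b)
E
cat > m1.py <<'E'
from h import *
t=cam("top");s=cam("scene")
T=lambda a,b:(185+a/4-.375,105+b/4-.375)
S=lambda a,b:(180+a/3.6-.36,125+b/3.6-.36)
c=[onz(t,*T(*p),.128) for p in[(177,88),(515,60),(540,355),(200,385)]]
for p in c:print(p.round(4))
ctr=sum(c)/4
ex=((c[0]+c[1])-(c[2]+c[3]));ey=(c[0]+c[3])-(c[1]+c[2])
print("pan",ctr.round(4),np.linalg.norm(ex)/2,np.linalg.norm(ey)/2,np.degrees(np.arctan2(ex[1],ex[0])),np.degrees(np.arctan2(-ey[0],ey[1])))
for n,a,b in[("pivot",(379,521),(220,404)),("tip",(288,490),(188,303)),("jawL",(333,457),(252,300)),("jawR",(372,452),(278,320))]:
    print(n,tri(t,T(*a),s,S(*b)))
print("dish",onz(t,*T(356,219),.15))
print("tab top, mid",onz(t,*T(93,250),.114))
for n,p in[("tabtopL",(65,250)),("tabtopR",(120,250)),("WL",(82,445)),("WS",(109,543))]:
    print(n,onz(t,*T(*p),.114 if "tab" in n else .045))
E
python3 m1.py
```

```text
[0.6359 0.1563 0.128 ]
[ 0.646  -0.0317  0.128 ]
[ 0.4818 -0.0395  0.128 ]
[0.4704 0.1475 0.128 ]
pan [0.5585 0.0581 0.128 ] 0.1650579912980899 0.18776702354186234 2.882555427894473 3.2784660330944413
pivot (array([0.39050155, 0.04755169, 0.04618334]), np.float64(0.00020297615875559195))
tip (array([0.41014783, 0.10108999, 0.06698737]), np.float64(0.0008328688118886416))
jawL (array([0.43000502, 0.0736024 , 0.07846424]), np.float64(0.0017153778855590073))
jawR (array([0.43146088, 0.05180364, 0.07970319]), np.float64(0.00025491615617138696))
dish [0.55682792 0.05997947 0.15      ]
tab top, mid [0.54838392 0.20635907 0.114     ]
tabtopL [0.54883121 0.22209215 0.114     ]
tabtopR [0.54795285 0.19119617 0.114     ]
WL [0.44016019 0.22262099 0.045     ]
WS [0.38170704 0.20774079 0.045     ]
```

Pan centre is about (0.5585, 0.058), yaw about 3.1°, and the tab's top centre is about (0.548, 0.206). The clip is about 46° (0.81 rad) from zero. Next I'll work out the first move.

```bash
cat >> h.py <<'E'
from scipy.spatial.transform import Rotation as R_
YAW=np.radians(3.1);EX=np.array([np.cos(YAW),np.sin(YAW),0]);EY=np.array([-np.sin(YAW),np.cos(YAW),0]);EZ=np.array([0,0,1.])
RD=np.column_stack([EY,EX,-EZ])
PAN=np.array([.5585,.0581,.128])
def shift(p,R=RD):
    o=arm.get_obs();R0=o["eef_rot"]
    print("t",o["t"],"pos",o["ee_pos"].round(4),"F",o["ft_force"].round(2),"shift cm",(R0.T@(np.array(p)-o["ee_pos"])*100).round(2),"rot",np.degrees(R_.from_matrix(R0.T@R).as_rotvec()).round(2))
E
python3 - <<'E'
from h import *
shift([.5254,.2052,.19])
E
```

```text
t 0.25 pos [0.2842 0.5841 0.2306] F [-0.52 -0.84 -0.63] shift cm [-23.51  38.27   4.09] rot [-1.000e-02  7.000e-02 -2.904e+01]
```

send_rows(
  targets=[
    {"x": -2, "y": 3.2, "z": 0.3, "rz": -3, "claw": 0},
    {"x": -4, "y": 6.5, "z": 0.7, "rz": -6, "claw": 0},
    {"x": -6.5, "y": 10.5, "z": 1, "rz": -9, "claw": 0},
    {"x": -9, "y": 14.5, "z": 1.5, "rz": -12, "claw": 0},
    {"x": -11.5, "y": 18.5, "z": 2, "rz": -15, "claw": 0},
    {"x": -14, "y": 22.5, "z": 2.4, "rz": -18, "claw": 0},
    {"x": -16, "y": 26.5, "z": 2.8, "rz": -21, "claw": 0},
    {"x": -18.5, "y": 30, "z": 3.2, "rz": -24, "claw": 0},
    {"x": -20.7, "y": 33.5, "z": 3.6, "rz": -27, "claw": 0},
    {"x": -22.3, "y": 36.5, "z": 3.9, "rz": -29, "claw": 0},
    {"x": -23.5, "y": 38.3, "z": 4.1, "rz": -29, "claw": 0},
    {"x": -23.5, "y": 38.3, "z": 4.1, "rz": -29, "claw": 0},
  ],
  newtons=40,
)

```text
validation failed for argument at $.ta...
```

```bash
python3 - <<'E'
from h import *
t=cam("top");s=cam("scene");w=cam("wrist")
shift([.5254,.2052,.093])
a=cv2.resize(t["frame"][105:255,185:345],None,fx=4,fy=4,interpolation=cv2.INTER_CUBIC)[:,:,::-1]
b=cv2.resize(s["frame"][80:280,180:380],None,fx=3,fy=3,interpolation=cv2.INTER_CUBIC)[:,:,::-1]
cv2.imwrite("pics/t1.png",a);cv2.imwrite("pics/s1.png",b);cv2.imwrite("pics/w1.png",w["frame"][:,:,::-1])
E
```

```text
t 0.4 pos [0.2843 0.5844 0.2311] F [-0.59  0.43  0.25] shift cm [-23.55  38.27  13.82] rot [-1.000e-02  2.000e-02 -2.904e+01]
```

View pics/s1.png

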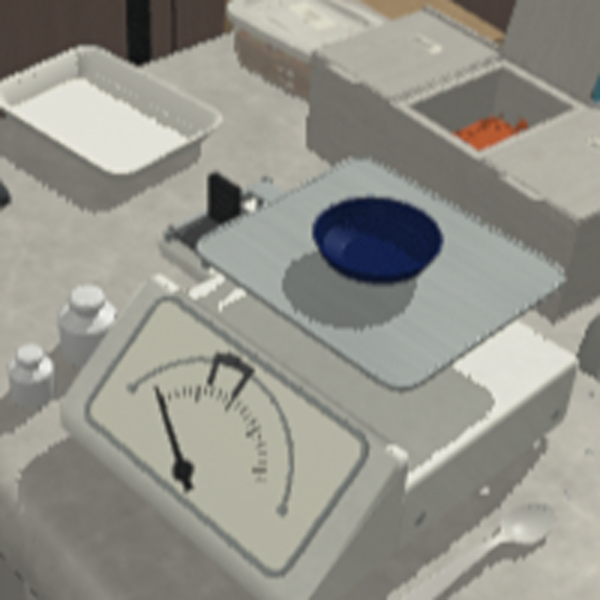

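View pics/w1.png

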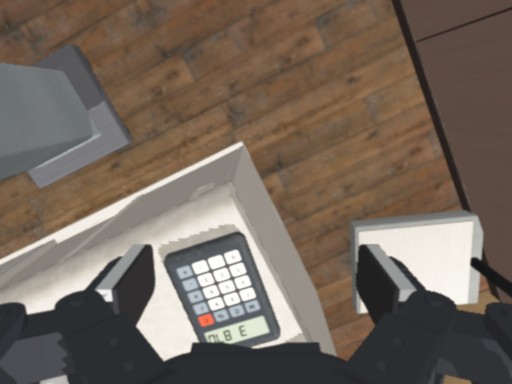

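View pics/t1.png

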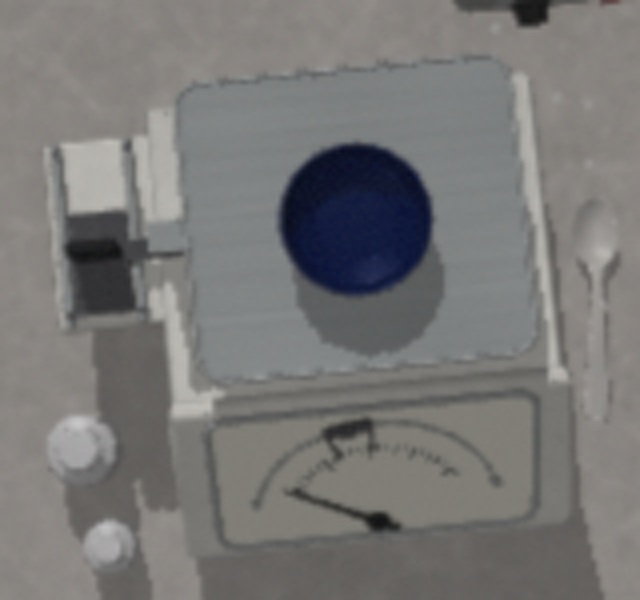

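The call was refused and nothing moved. I suspect every key has to be present in each row.

send_rows(
  targets=[
    {"x": -2, "y": 3.2, "z": 0.3, "rx": 0, "ry": 0, "rz": -3, "claw": 0},
    {"x": -4, "y": 6.5, "z": 0.7, "rx": 0, "ry": 0, "rz": -6, "claw": 0},
    {"x": -6.5, "y": 10.5, "z": 1, "rx": 0, "ry": 0, "rz": -9, "claw": 0},
    {"x": -9, "y": 14.5, "z": 1.5, "rx": 0, "ry": 0, "rz": -12, "claw": 0},
    {"x": -11.5, "y": 18.5, "z": 2, "rx": 0, "ry": 0, "rz": -15, "claw": 0},
    {"x": -14, "y": 22.5, "z": 2.4, "rx": 0, "ry": 0, "rz": -18, "claw": 0},
    {"x": -16, "y": 26.5, "z": 2.8, "rx": 0, "ry": 0, "rz": -21, "claw": 0},
    {"x": -18.5, "y": 30, "z": 3.2, "rx": 0, "ry": 0, "rz": -24, "claw": 0},
    {"x": -20.7, "y": 33.5, "z": 3.6, "rx": 0, "ry": 0, "rz": -27, "claw": 0},
    {"x": -22.3, "y": 36.5, "z": 3.9, "rx": 0, "ry": 0, "rz": -29, "claw": 0},
    {"x": -23.5, "y": 38.3, "z": 4.1, "rx": 0, "ry": 0, "rz": -29, "claw": 0},
    {"x": -23.5, "y": 38.3, "z": 4.1, "rx": 0, "ry": 0, "rz": -29, "claw": 0},
  ],
  newtons=40,
)

```text
t: 1.4
ee_pos: [0.5312, 0.1935, 0.1902]
eef_rot: [[-0.038, 0.999, 0.003], [0.999, 0.038, -0.007], [-0.007, 0.003, -1.0]]
ft_force: [-0.4, -1.3, -0.0]
grip_width: -0.0004
```

```bash
cat > look.py <<'E'
import sys
from h import *
k=sys.argv[1]
for n in sys.argv[2:]:
    f=cam(n)["frame"]
    if n=="top": f=cv2.resize(f[105:255,185:345],None,fx=4,fy=4,interpolation=cv2.INTER_CUBIC)
    if n=="scene": f=cv2.resize(f[80:280,180:380],None,fx=3,fy=3,interpolation=cv2.INTER_CUBIC)
    cv2.imwrite(f"pics/{n}_{k}.png",f[:,:,::-1])
E
python3 look.py 2 wrist scene; python3 -c "
from h import *
shift([.5254,.2052,.093])"
```

```text
t 1.5 pos [0.5273 0.2023 0.1902] F [0.57 0.88 0.57] shift cm [ 0.3  -0.18  9.72] rot [ 0.01  0.05 -0.43]
```

View pics/wrist_2.png

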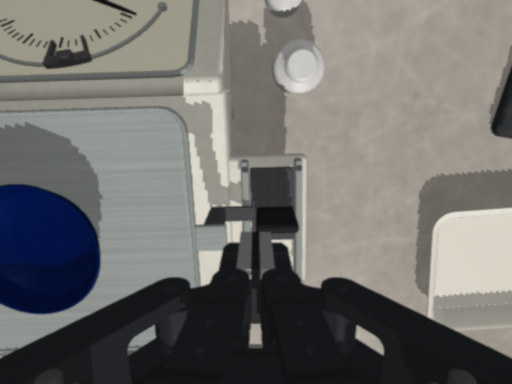

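View pics/scene_2.png

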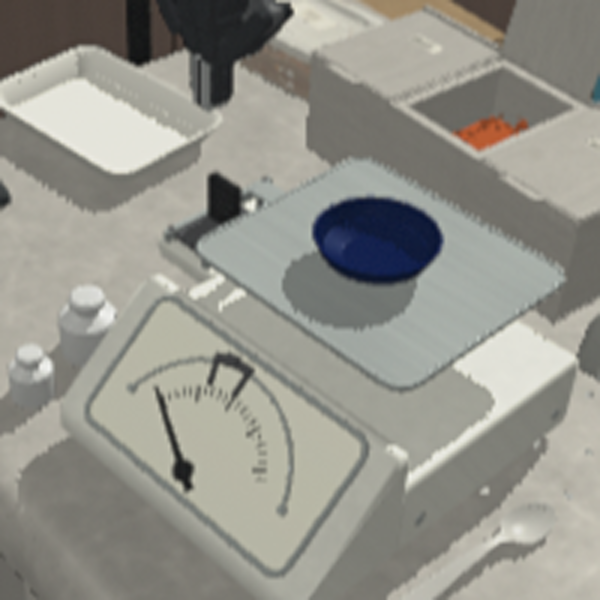

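```bash
python3 - <<'E'
from h import *
w=cam("wrist");s=cam("scene")
for p in [(258,207),(293,207),(298,231),(258,231),(205,222),(300,160),(240,160)]: print(p,onz(w,*p,.114).round(4),onz(w,*p,.077).round(4))
S=lambda a,b:(180+a/3-.33,80+b/3-.33)
t=cam("top")
T=lambda a,b:(185+a/4-.375,105+b/4-.375)
print(tri(t,T(66,250),s,S(209,175)))
print(tri(t,T(121,250),s,S(240,191)))
cv2.imwrite("pics/wz.png",cv2.resize(w["frame"][130:280,170:330],None,fx=4,fy=4)[:,:,::-1])
print(onplane(w,74,50,[.4313,.0518,.08],np.array([0,0,1])))
shift([.5254,.2052,.093])
E
```

```text
(258, 207) [0.531  0.2036 0.114 ] [0.543  0.2044 0.077 ]
(293, 207) [0.5299 0.2274 0.114 ] [0.5417 0.2322 0.077 ]
(298, 231) [0.5472 0.2322 0.114 ] [0.562  0.2378 0.077 ]
(258, 231) [0.5485 0.2044 0.114 ] [0.5635 0.2054 0.077 ]
(205, 222) [0.5435 0.1676 0.114 ] [0.5577 0.1623 0.077 ]
(300, 160) [0.4973 0.2295 0.114 ] [0.5037 0.2347 0.077 ]
(240, 160) [0.4992 0.1902 0.114 ] [0.5059 0.1888 0.077 ]
(array([0.5486443 , 0.22281309, 0.10861281]), np.float64(0.0014651803851965515))
(array([0.54878911, 0.19021994, 0.11260437]), np.float64(0.001232982095423732))
[0.43322563 0.07076657 0.08      ]
t 1.65 pos [0.5252 0.2077 0.1904] F [-0.65  0.88  0.6 ] shift cm [-0.26  0.01  9.73] rot [-0.02 -0.06  0.12]
```

View pics/wz.png

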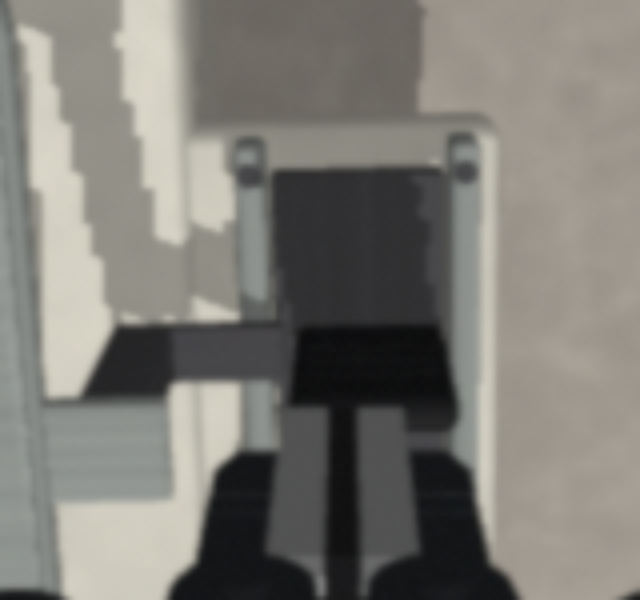

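The tab's front face is at x≈0.544, with y centred on ≈0.207. The fingertip stands in front of it, so I'll go down.

send_rows(
  targets=[
    {"x": 0, "y": 0, "z": 1.5, "rx": 0, "ry": 0, "rz": 0, "claw": 0},
    {"x": 0, "y": -0.1, "z": 3.5, "rx": 0, "ry": 0, "rz": 0, "claw": 0},
    {"x": 0, "y": -0.2, "z": 5.5, "rx": 0, "ry": 0, "rz": 0, "claw": 0},
    {"x": 0, "y": -0.2, "z": 7.5, "rx": 0, "ry": 0, "rz": 0, "claw": 0},
    {"x": 0, "y": -0.2, "z": 9, "rx": 0, "ry": 0, "rz": 0, "claw": 0},
    {"x": 0, "y": -0.2, "z": 9.6, "rx": 0, "ry": 0, "rz": 0, "claw": 0},
    {"x": 0, "y": -0.2, "z": 9.6, "rx": 0, "ry": 0, "rz": 0, "claw": 0},
  ],
)

```text
t: 2.23
ee_pos: [0.5217, 0.207, 0.0926]
eef_rot: [[-0.057, 0.998, -0.004], [0.998, 0.057, -0.001], [-0.001, -0.004, -1.0]]
ft_force: [0.4, -0.2, 0.5]
grip_width: 0.0002
```

```bash
python3 look.py 3 wrist scene; python3 -c "
from h import *
shift([.534,.2075,.093])"
```

```text
t 2.3333 pos [0.524  0.207  0.0949] F [0.03 0.58 0.34] shift cm [-0.    1.    0.19] rot [ 0.04 -0.04  0.08]
```

View pics/scene_3.png

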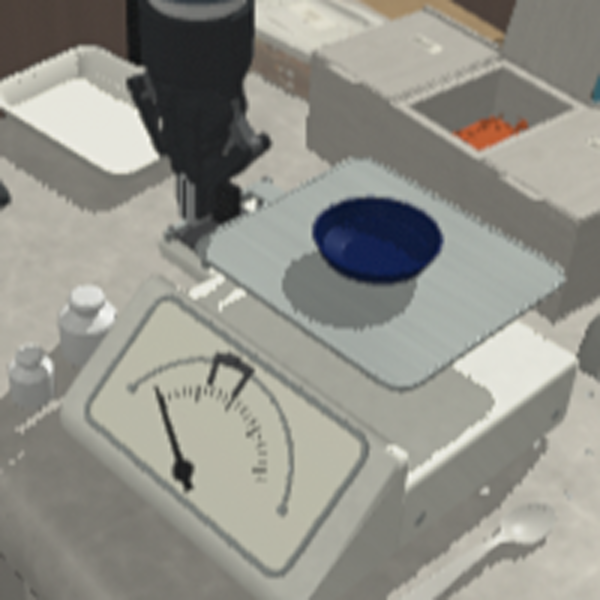

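The fingertip is in front of the tab, around (195,205). Pushing back slowly.

send_rows(
  targets=[
    {"x": 0, "y": 0.4, "z": 0, "rx": 0, "ry": 0, "rz": 0, "claw": 0},
    {"x": 0, "y": 0.8, "z": 0, "rx": 0, "ry": 0, "rz": 0, "claw": 0},
    {"x": 0, "y": 1.1, "z": 0, "rx": 0, "ry": 0, "rz": 0, "claw": 0},
    {"x": 0, "y": 1.4, "z": 0, "rx": 0, "ry": 0, "rz": 0, "claw": 0},
    {"x": 0, "y": 1.7, "z": 0, "rx": 0, "ry": 0, "rz": 0, "claw": 0},
    {"x": 0, "y": 2.0, "z": 0, "rx": 0, "ry": 0, "rz": 0, "claw": 0},
    {"x": 0, "y": 2.3, "z": 0, "rx": 0, "ry": 0, "rz": 0, "claw": 0},
    {"x": 0, "y": 2.6, "z": 0, "rx": 0, "ry": 0, "rz": 0, "claw": 0},
    {"x": 0, "y": 2.9, "z": 0, "rx": 0, "ry": 0, "rz": 0, "claw": 0},
    {"x": 0, "y": 3.1, "z": 0, "rx": 0, "ry": 0, "rz": 0, "claw": 0},
    {"x": 0, "y": 3.3, "z": 0, "rx": 0, "ry": 0, "rz": 0, "claw": 0},
    {"x": 0, "y": 3.3, "z": 0, "rx": 0, "ry": 0, "rz": 0, "claw": 0},
  ],
)

```text
t: 3.33
ee_pos: [0.5575, 0.2074, 0.0942]
eef_rot: [[-0.053, 0.999, 0.001], [0.999, 0.053, 0.0], [0.0, 0.001, -1.0]]
ft_force: [-0.2, 1.0, -0.4]
grip_width: 0.0001
```

```bash
python3 look.py 4 wrist scene; python3 -c "
from h import *
shift([.56,.2095,.093])"
```

```text
t 3.4333 pos [0.5575 0.207  0.0943] F [ 0.15 -0.59  0.43] shift cm [0.24 0.27 0.13] rot [ 0.06  0.02 -0.06]
```

View pics/wrist_4.png

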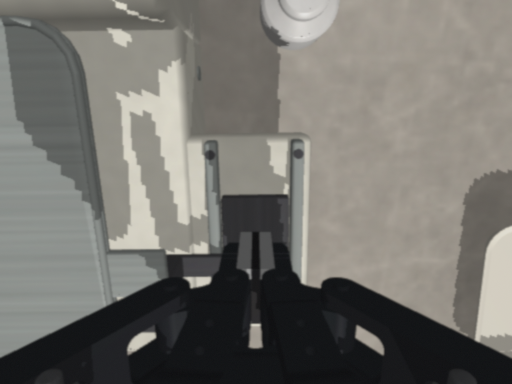

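```bash
python3 - <<'E'
from h import *
w=cam("wrist")
print("slide front now",onz(w,255,196,.077),"shelf front",onz(w,255,136,.07))
print("earlier slide front->shelf front was rows 172 vs 160");
shift([.56,.2095,.093])
E
```

```text
slide front now [0.53629458 0.20494064 0.077     ] shelf front [0.5077119  0.20342893 0.07      ]
earlier slide front->shelf front was rows 172 vs 160
t 3.4833 pos [0.5575 0.2069 0.0943] F [-0.12  0.21  0.15] shift cm [0.25 0.27 0.13] rot [ 0.06  0.02 -0.06]
```

View pics/scene_4.png

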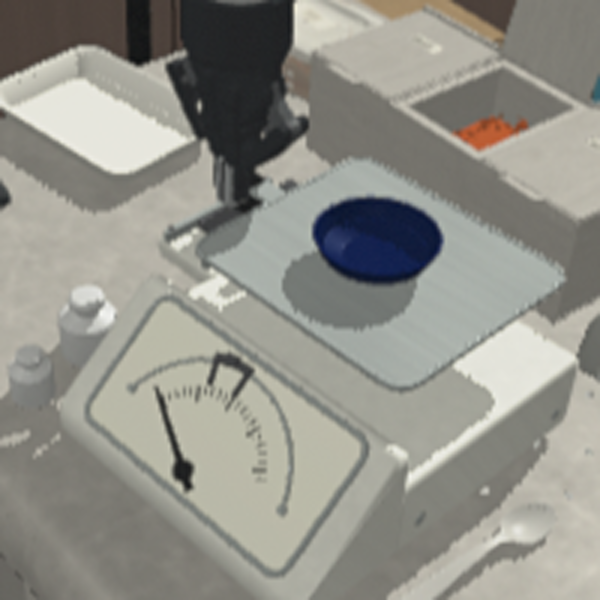

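The slide front has moved about 24 mm and there is no stop force yet. I'll go on until it meets the stop.

send_rows(
  targets=[
    {"x": 0, "y": 0.2, "z": 0, "rx": 0, "ry": 0, "rz": 0, "claw": 0},
    {"x": 0, "y": 0.4, "z": 0, "rx": 0, "ry": 0, "rz": 0, "claw": 0},
    {"x": 0, "y": 0.5, "z": 0, "rx": 0, "ry": 0, "rz": 0, "claw": 0},
    {"x": 0, "y": 0.5, "z": 0, "rx": 0, "ry": 0, "rz": 0, "claw": 0},
  ],
)

```text
t: 3.82
ee_pos: [0.5617, 0.2072, 0.0942]
eef_rot: [[-0.053, 0.999, -0.001], [0.999, 0.053, -0.001], [-0.001, -0.001, -1.0]]
ft_force: [-1.6, -0.9, 1.1]
grip_width: 0.0
```

send_rows(
  targets=[
    {"x": 0, "y": 0.15, "z": 0, "rx": 0, "ry": 0, "rz": 0, "claw": 0},
    {"x": 0, "y": 0.3, "z": 0, "rx": 0, "ry": 0, "rz": 0, "claw": 0},
    {"x": 0, "y": 0.4, "z": 0, "rx": 0, "ry": 0, "rz": 0, "claw": 0},
    {"x": 0, "y": 0.4, "z": 0, "rx": 0, "ry": 0, "rz": 0, "claw": 0},
  ],
)

```text
t: 4.15
ee_pos: [0.5619, 0.2074, 0.0937]
eef_rot: [[-0.054, 0.999, -0.009], [0.999, 0.054, -0.002], [-0.001, -0.009, -1.0]]
ft_force: [-9.3, -1.4, 6.5]
grip_width: -0.0
```

The lock is at its hard stop (9 N reaction, TCP travelled about 26 mm past first contact). I'll retreat, rise, and look.

send_rows(
  targets=[
    {"x": 0, "y": -0.5, "z": 0, "rx": 0, "ry": 0, "rz": 0, "claw": 0},
    {"x": 0, "y": -1.5, "z": 0, "rx": 0, "ry": 0, "rz": 0, "claw": 0},
    {"x": 0, "y": -1.5, "z": -1.5, "rx": 0, "ry": 0, "rz": 0, "claw": 0},
    {"x": 0, "y": -1.5, "z": -4, "rx": 0, "ry": 0, "rz": 0, "claw": 0},
    {"x": 0, "y": -1.5, "z": -7, "rx": 0, "ry": 0, "rz": 0, "claw": 0},
    {"x": 0, "y": -1.5, "z": -9, "rx": 0, "ry": 0, "rz": 0, "claw": 0},
    {"x": 0, "y": -1.5, "z": -9, "rx": 0, "ry": 0, "rz": 0, "claw": 0},
  ],
)

```text
t: 4.73
ee_pos: [0.5552, 0.2085, 0.1902]
eef_rot: [[-0.053, 0.999, 0.012], [0.999, 0.053, 0.005], [0.005, 0.012, -1.0]]
ft_force: [0.6, 1.5, 0.5]
grip_width: 0.0003
```

```bash
python3 look.py 5 wrist scene; python3 -c "
from h import *
shift([.6146,.1312,.17])"
```

```text
t 4.8333 pos [0.552  0.2074 0.1856] F [-1.16  0.11 -1.07] shift cm [-7.94  5.84  1.57] rot [ 0.22 -0.09 -0.05]
```

View pics/wrist_5.png

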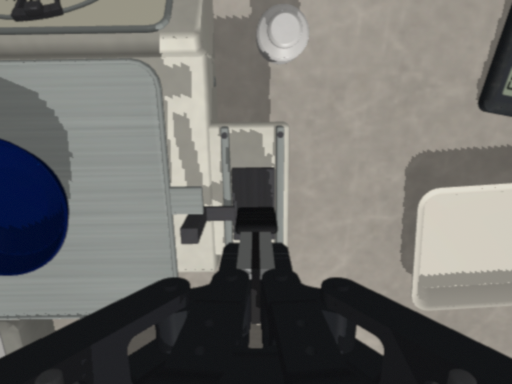

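View pics/scene_5.png

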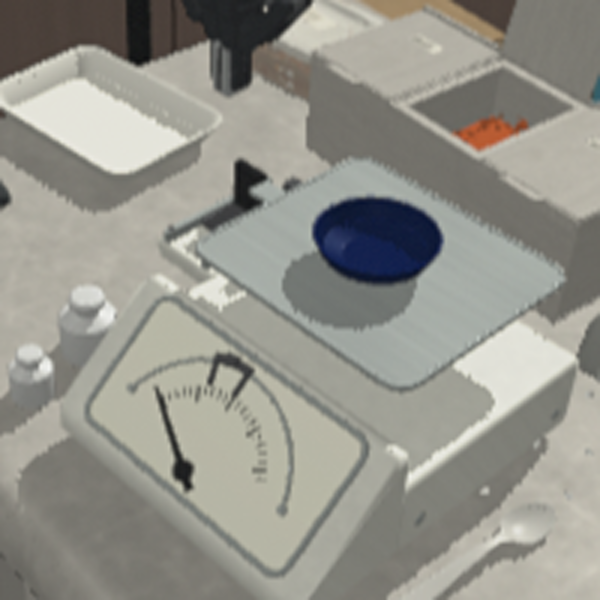

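The post, near wrist pixel (192,228), is clear of the ear near (185,200). Next is the rear-left corner of the pan.

send_rows(
  targets=[
    {"x": -1.2, "y": 0.9, "z": 0, "rx": 0, "ry": 0, "rz": 0, "claw": 0},
    {"x": -3, "y": 2.2, "z": 0, "rx": 0, "ry": 0, "rz": 0, "claw": 0},
    {"x": -5, "y": 3.7, "z": 0, "rx": 0, "ry": 0, "rz": 0, "claw": 0},
    {"x": -6.8, "y": 5, "z": 0.5, "rx": 0, "ry": 0, "rz": 0, "claw": 0},
    {"x": -7.9, "y": 5.8, "z": 1, "rx": 0, "ry": 0, "rz": 0, "claw": 0},
    {"x": -7.9, "y": 5.8, "z": 1.5, "rx": 0, "ry": 0, "rz": 0, "claw": 0},
    {"x": -7.9, "y": 5.8, "z": 2, "rx": 0, "ry": 0, "rz": 0, "claw": 0},
    {"x": -7.9, "y": 5.8, "z": 2, "rx": 0, "ry": 0, "rz": 0, "claw": 0},
  ],
)

```text
t: 5.5
ee_pos: [0.6105, 0.1328, 0.1616]
eef_rot: [[-0.055, 0.998, -0.005], [0.998, 0.055, 0.0], [0.0, -0.005, -1.0]]
ft_force: [-0.8, 0.4, 0.1]
grip_width: -0.0002
```

```bash
python3 look.py 6 wrist scene top; python3 -c "
from h import *
shift([.6146,.1312,.128])"
```

```text
t 5.65 pos [0.612  0.1334 0.1639] F [0.19 0.16 0.29] shift cm [-0.24  0.25  3.59] rot [-0.06 -0.06  0.14]
```

View pics/wrist_6.png

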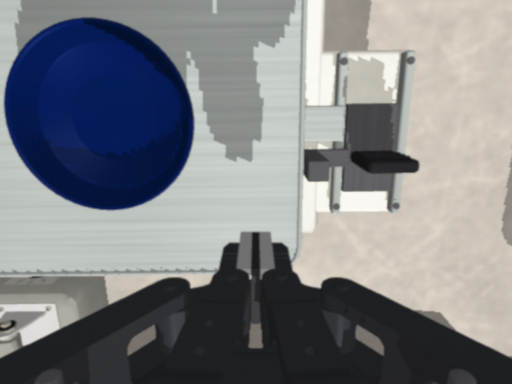

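View pics/scene_6.png

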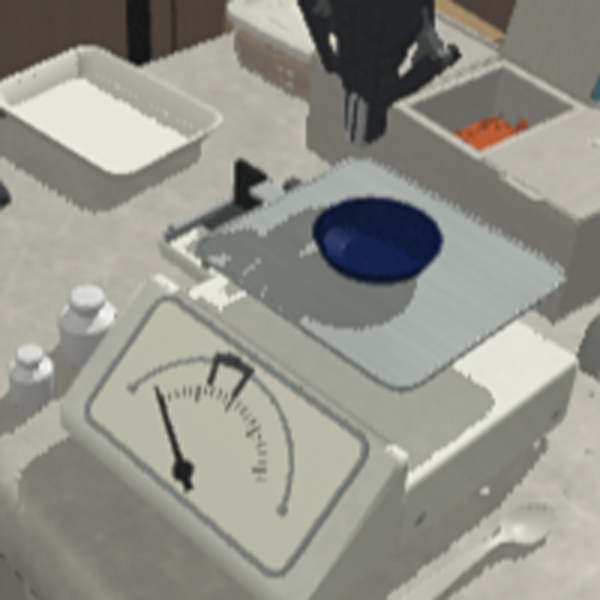

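View pics/top_6.png

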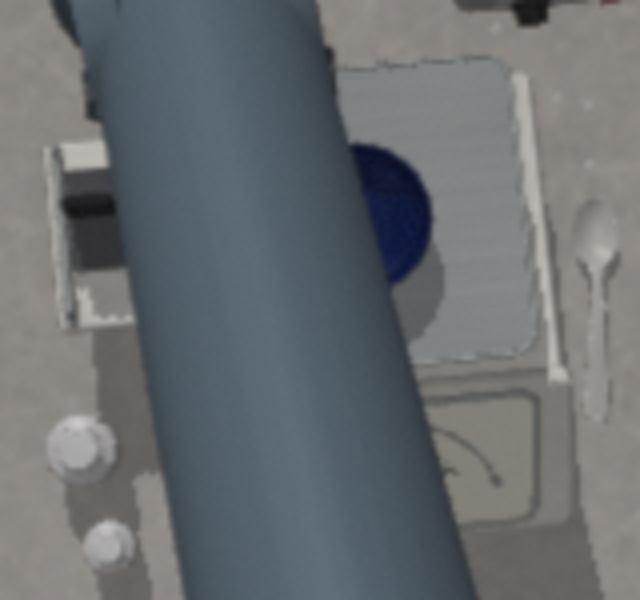

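The fingertip is over the rear-left corner, clear of the dish, and the dial is visible in the scene view. Lowering to first contact.

send_rows(
  targets=[
    {"x": 0, "y": 0, "z": 0.7, "rx": 0, "ry": 0, "rz": 0, "claw": 0},
    {"x": 0, "y": 0, "z": 1.5, "rx": 0, "ry": 0, "rz": 0, "claw": 0},
    {"x": 0, "y": 0, "z": 2.2, "rx": 0, "ry": 0, "rz": 0, "claw": 0},
    {"x": 0, "y": 0, "z": 2.8, "rx": 0, "ry": 0, "rz": 0, "claw": 0},
    {"x": 0, "y": 0, "z": 3.2, "rx": 0, "ry": 0, "rz": 0, "claw": 0},
    {"x": 0, "y": 0, "z": 3.5, "rx": 0, "ry": 0, "rz": 0, "claw": 0},
    {"x": 0, "y": 0, "z": 3.8, "rx": 0, "ry": 0, "rz": 0, "claw": 0},
    {"x": 0, "y": 0, "z": 4.1, "rx": 0, "ry": 0, "rz": 0, "claw": 0},
    {"x": 0, "y": 0, "z": 4.1, "rx": 0, "ry": 0, "rz": 0, "claw": 0},
    {"x": 0, "y": 0, "z": 4.1, "rx": 0, "ry": 0, "rz": 0, "claw": 0},
  ],
)

```text
t: 6.48
ee_pos: [0.6129, 0.1311, 0.1235]
eef_rot: [[-0.053, 0.999, -0.001], [0.999, 0.053, -0.0], [-0.0, -0.001, -1.0]]
ft_force: [-1.5, -0.5, 2.1]
grip_width: 0.0003
```

```bash
python3 look.py 7 scene; python3 -c "
from h import *
shift([.6146,.1312,.1145])"
```

```text
t 6.5333 pos [0.613  0.1311 0.1236] F [-1.16  0.14  2.21] shift cm [-0.    0.16  0.91] rot [-0.01 -0.   -0.04]
```

View pics/scene_7.png

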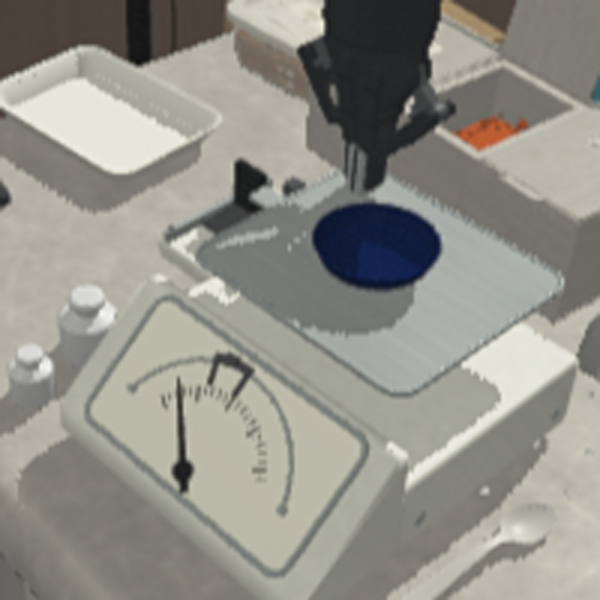

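The needle tip has moved from (157,388) to (180,378), and the clip gap is near (229,388). Pressing another 8 mm slowly.

send_rows(
  targets=[
    {"x": 0, "y": 0, "z": 0.15, "rx": 0, "ry": 0, "rz": 0, "claw": 0},
    {"x": 0, "y": 0, "z": 0.3, "rx": 0, "ry": 0, "rz": 0, "claw": 0},
    {"x": 0, "y": 0, "z": 0.45, "rx": 0, "ry": 0, "rz": 0, "claw": 0},
    {"x": 0, "y": 0, "z": 0.6, "rx": 0, "ry": 0, "rz": 0, "claw": 0},
    {"x": 0, "y": 0, "z": 0.7, "rx": 0, "ry": 0, "rz": 0, "claw": 0},
    {"x": 0, "y": 0, "z": 0.8, "rx": 0, "ry": 0, "rz": 0, "claw": 0},
    {"x": 0, "y": 0, "z": 0.8, "rx": 0, "ry": 0, "rz": 0, "claw": 0},
  ],
)

```text
t: 7.12
ee_pos: [0.6133, 0.1312, 0.1154]
eef_rot: [[-0.053, 0.999, 0.001], [0.999, 0.053, 0.0], [0.0, 0.001, -1.0]]
ft_force: [-0.9, 1.0, 6.0]
grip_width: -0.0003
```

```bash
python3 look.py 8 scene; python3 -c "
from h import *
shift([.6146,.1312,.1145])"
```

```text
t 7.1667 pos [0.6134 0.1312 0.1155] F [-1.83  0.8   4.9 ] shift cm [-0.    0.12  0.1 ] rot [ 0.03 -0.   -0.05]
```

View pics/scene_8.png

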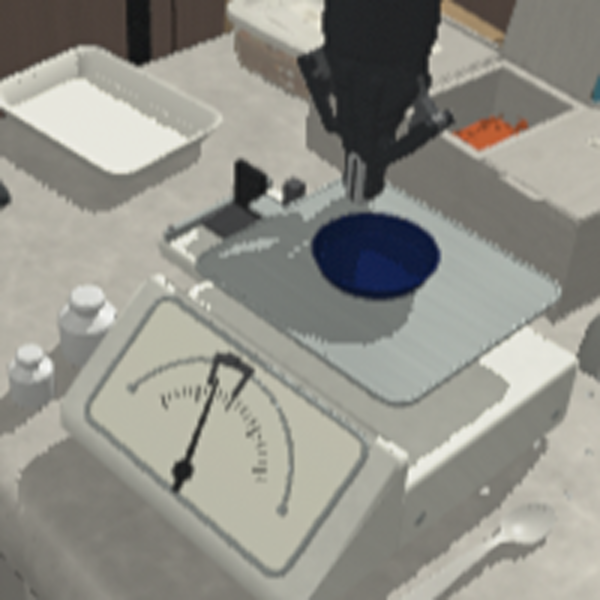

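```bash
python3 - <<'E'
from h import *
s=cam("scene")
cv2.imwrite("pics/z8.png",cv2.resize(s["frame"][190:245,220:285],None,fx=10,fy=10,interpolation=cv2.INTER_CUBIC)[:,:,::-1])
# predicted pixels of needle tip at angles, dial frame from measured pivot
P=np.array([.3905,.0476,.0465]);up=EX*np.cos(np.radians(41))+EZ*np.sin(np.radians(41))
for a in(0,.66,.75,.81,.85,.9,.96):
    th=np.radians(30)+a;p=P+.062*(np.cos(th)*EY+np.sin(th)*up);u,v=proj(s,p);print(a,round((u-220)*10),round((v-190)*10))
u,v=proj(s,P);print((u-220)*10,(v-190)*10)
E
```

```text
0 121 183
0.66 302 153
0.75 326 160
0.81 341 165
0.85 351 170
0.9 364 176
0.96 378 184
208.10870860801543 467.31946276090184
```

View pics/z8.png

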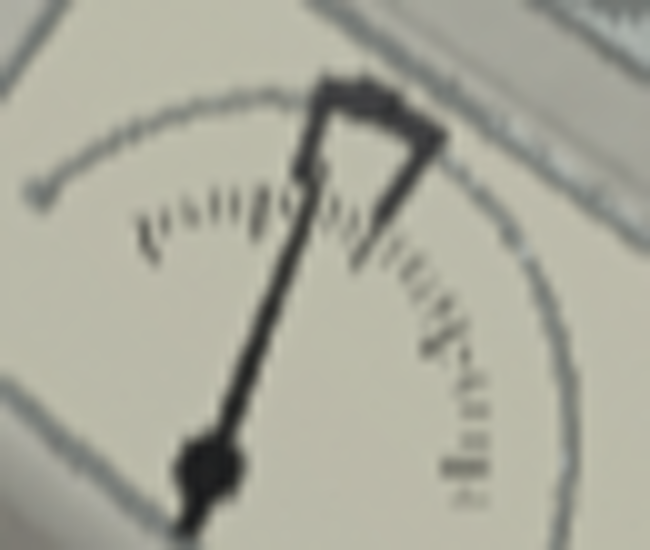

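The needle is inside the left jaw at about 0.74 rad, and the gap middle is about 0.82–0.85. Pressing 1.5 mm more.

send_rows(
  targets=[
    {"x": 0, "y": 0, "z": 0.05, "rx": 0, "ry": 0, "rz": 0, "claw": 0},
    {"x": 0, "y": 0, "z": 0.1, "rx": 0, "ry": 0, "rz": 0, "claw": 0},
    {"x": 0, "y": 0, "z": 0.15, "rx": 0, "ry": 0, "rz": 0, "claw": 0},
    {"x": 0, "y": 0, "z": 0.15, "rx": 0, "ry": 0, "rz": 0, "claw": 0},
  ],
)

```text
t: 7.55
ee_pos: [0.6134, 0.1312, 0.1141]
eef_rot: [[-0.053, 0.999, 0.001], [0.999, 0.053, 0.0], [0.0, 0.001, -1.0]]
ft_force: [-1.5, 0.1, 6.4]
grip_width: -0.0003
```

```bash
python3 - <<'E'
from h import *
s=cam("scene")
cv2.imwrite("pics/z9.png",cv2.resize(s["frame"][190:245,220:285],None,fx=10,fy=10,interpolation=cv2.INTER_CUBIC)[:,:,::-1])
o=arm.get_obs();print(o["t"],o["ee_pos"],o["ft_force"])
E
```

```text
7.6 [0.61337787 0.13118878 0.11421347] [-2.11003691 -0.93711311  5.86940665]
```

View pics/z9.png

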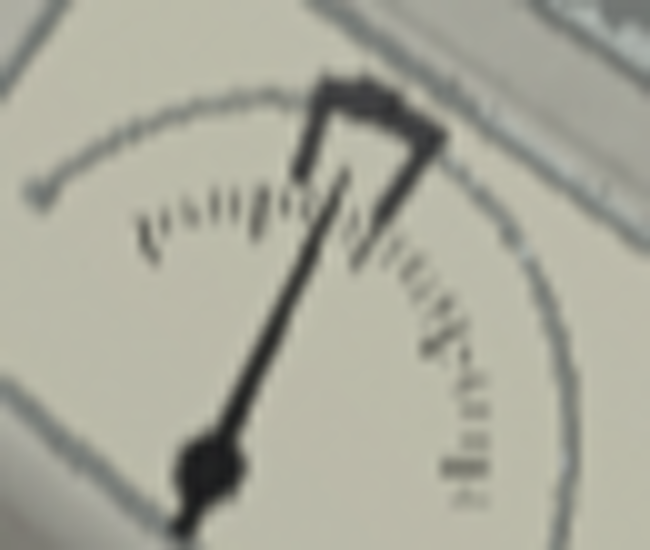

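The needle tip at (345,170) is midway between the jaws at about (303,165) and (390,200). I'll hold it for over 2 s.

send_rows(
  targets=[
    {"x": 0, "y": 0, "z": 0, "rx": 0, "ry": 0, "rz": 0, "claw": 0},
    {"x": 0, "y": 0, "z": 0, "rx": 0, "ry": 0, "rz": 0, "claw": 0},
    {"x": 0, "y": 0, "z": 0, "rx": 0, "ry": 0, "rz": 0, "claw": 0},
    {"x": 0, "y": 0, "z": 0, "rx": 0, "ry": 0, "rz": 0, "claw": 0},
    {"x": 0, "y": 0, "z": 0, "rx": 0, "ry": 0, "rz": 0, "claw": 0},
    {"x": 0, "y": 0, "z": 0, "rx": 0, "ry": 0, "rz": 0, "claw": 0},
    {"x": 0, "y": 0, "z": 0, "rx": 0, "ry": 0, "rz": 0, "claw": 0},
    {"x": 0, "y": 0, "z": 0, "rx": 0, "ry": 0, "rz": 0, "claw": 0},
    {"x": 0, "y": 0, "z": 0, "rx": 0, "ry": 0, "rz": 0, "claw": 0},
    {"x": 0, "y": 0, "z": 0, "rx": 0, "ry": 0, "rz": 0, "claw": 0},
    {"x": 0, "y": 0, "z": 0, "rx": 0, "ry": 0, "rz": 0, "claw": 0},
    {"x": 0, "y": 0, "z": 0, "rx": 0, "ry": 0, "rz": 0, "claw": 0},
  ],
)

```text
t: 8.6
ee_pos: [0.6134, 0.1312, 0.1142]
eef_rot: [[-0.053, 0.999, 0.001], [0.999, 0.053, 0.0], [0.0, 0.001, -1.0]]
ft_force: [-2.2, -0.8, 4.9]
grip_width: -0.0003
```

send_rows(
  targets=[
    {"x": 0, "y": 0, "z": 0, "rx": 0, "ry": 0, "rz": 0, "claw": 0},
    {"x": 0, "y": 0, "z": 0, "rx": 0, "ry": 0, "rz": 0, "claw": 0},
    {"x": 0, "y": 0, "z": 0, "rx": 0, "ry": 0, "rz": 0, "claw": 0},
    {"x": 0, "y": 0, "z": 0, "rx": 0, "ry": 0, "rz": 0, "claw": 0},
    {"x": 0, "y": 0, "z": 0, "rx": 0, "ry": 0, "rz": 0, "claw": 0},
    {"x": 0, "y": 0, "z": 0, "rx": 0, "ry": 0, "rz": 0, "claw": 0},
    {"x": 0, "y": 0, "z": 0, "rx": 0, "ry": 0, "rz": 0, "claw": 0},
    {"x": 0, "y": 0, "z": 0, "rx": 0, "ry": 0, "rz": 0, "claw": 0},
    {"x": 0, "y": 0, "z": 0, "rx": 0, "ry": 0, "rz": 0, "claw": 0},
    {"x": 0, "y": 0, "z": 0, "rx": 0, "ry": 0, "rz": 0, "claw": 0},
    {"x": 0, "y": 0, "z": 0, "rx": 0, "ry": 0, "rz": 0, "claw": 0},
    {"x": 0, "y": 0, "z": 0, "rx": 0, "ry": 0, "rz": 0, "claw": 0},
  ],
)

```text
t: 9.6
ee_pos: [0.6133, 0.1312, 0.1142]
eef_rot: [[-0.053, 0.999, 0.001], [0.999, 0.053, 0.0], [0.0, 0.001, -1.0]]
ft_force: [-1.7, -0.6, 4.9]
grip_width: -0.0001
```

```bash
python3 - <<'E'
from h import *
s=cam("scene")
cv2.imwrite("pics/z10.png",cv2.resize(s["frame"][190:245,220:285],None,fx=10,fy=10,interpolation=cv2.INTER_CUBIC)[:,:,::-1])
o=arm.get_obs();print(o["t"],o["ee_pos"],o["ft_force"])
E
```

```text
9.65 [0.61338094 0.13118668 0.11424688] [-1.16215039  0.22351385  5.11572502]
```

View pics/z10.png

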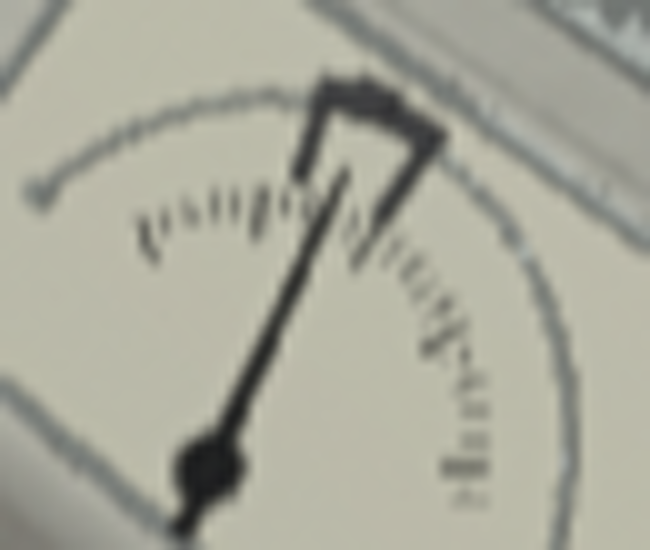

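The needle stayed centred for 2 s. Easing up at about 1–1.5 mm per row (12–18 mm/s).

send_rows(
  targets=[
    {"x": 0, "y": 0, "z": -0.1, "rx": 0, "ry": 0, "rz": 0, "claw": 0},
    {"x": 0, "y": 0, "z": -0.2, "rx": 0, "ry": 0, "rz": 0, "claw": 0},
    {"x": 0, "y": 0, "z": -0.3, "rx": 0, "ry": 0, "rz": 0, "claw": 0},
    {"x": 0, "y": 0, "z": -0.4, "rx": 0, "ry": 0, "rz": 0, "claw": 0},
    {"x": 0, "y": 0, "z": -0.5, "rx": 0, "ry": 0, "rz": 0, "claw": 0},
    {"x": 0, "y": 0, "z": -0.6, "rx": 0, "ry": 0, "rz": 0, "claw": 0},
    {"x": 0, "y": 0, "z": -0.7, "rx": 0, "ry": 0, "rz": 0, "claw": 0},
    {"x": 0, "y": 0, "z": -0.8, "rx": 0, "ry": 0, "rz": 0, "claw": 0},
    {"x": 0, "y": 0, "z": -0.9, "rx": 0, "ry": 0, "rz": 0, "claw": 0},
    {"x": 0, "y": 0, "z": -1.0, "rx": 0, "ry": 0, "rz": 0, "claw": 0},
    {"x": 0, "y": 0, "z": -1.1, "rx": 0, "ry": 0, "rz": 0, "claw": 0},
    {"x": 0, "y": 0, "z": -1.2, "rx": 0, "ry": 0, "rz": 0, "claw": 0},
  ],
)

```text
t: 10.65
ee_pos: [0.6133, 0.1312, 0.1257]
eef_rot: [[-0.053, 0.999, 0.001], [0.999, 0.053, -0.0], [-0.0, 0.001, -1.0]]
ft_force: [-0.3, 0.1, 1.0]
grip_width: 0.0002
```

send_rows(
  targets=[
    {"x": 0, "y": 0, "z": -0.1, "rx": 0, "ry": 0, "rz": 0, "claw": 0},
    {"x": 0, "y": 0, "z": -0.2, "rx": 0, "ry": 0, "rz": 0, "claw": 0},
    {"x": 0, "y": 0, "z": -0.3, "rx": 0, "ry": 0, "rz": 0, "claw": 0},
    {"x": 0, "y": 0, "z": -0.4, "rx": 0, "ry": 0, "rz": 0, "claw": 0},
    {"x": 0, "y": 0, "z": -0.5, "rx": 0, "ry": 0, "rz": 0, "claw": 0},
    {"x": 0, "y": 0, "z": -0.6, "rx": 0, "ry": 0, "rz": 0, "claw": 0},
    {"x": 0, "y": 0, "z": -0.8, "rx": 0, "ry": 0, "rz": 0, "claw": 0},
    {"x": 0, "y": 0, "z": -1.2, "rx": 0, "ry": 0, "rz": 0, "claw": 0},
    {"x": 0, "y": 0, "z": -2, "rx": 0, "ry": 0, "rz": 0, "claw": 0},
    {"x": 0, "y": 0, "z": -3.5, "rx": 0, "ry": 0, "rz": 0, "claw": 0},
    {"x": 0, "y": 0, "z": -5, "rx": 0, "ry": 0, "rz": 0, "claw": 0},
    {"x": 0, "y": 0, "z": -5, "rx": 0, "ry": 0, "rz": 0, "claw": 0},
  ],
)

```text
t: 11.65
ee_pos: [0.6159, 0.1317, 0.1801]
eef_rot: [[-0.053, 0.999, 0.007], [0.999, 0.053, 0.002], [0.002, 0.007, -1.0]]
ft_force: [1.0, 0.4, 1.4]
grip_width: -0.0004
```

```bash
python3 look.py 11 scene wrist;python3 - <<'E'
from h import *
o=arm.get_obs();print(o["t"],o["ee_pos"],o["ft_force"])
E
```

```text
11.75 [0.61385545 0.13135736 0.17696942] [ 0.80684661 -0.86340934 -0.01819666]
```

View pics/scene_11.png

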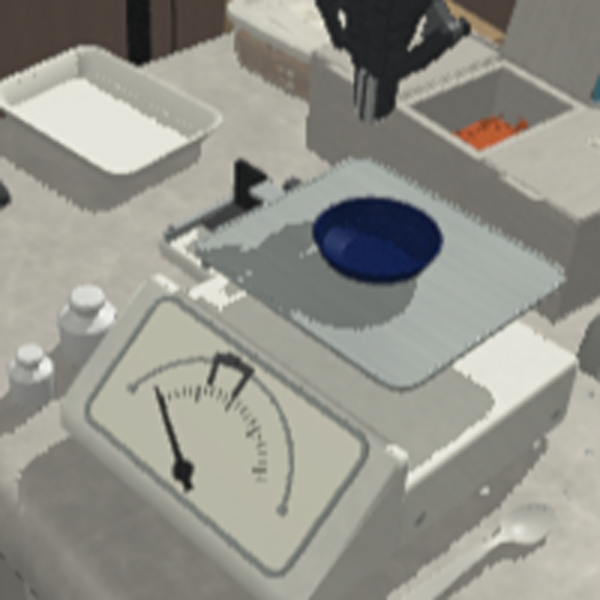

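View pics/wrist_11.png

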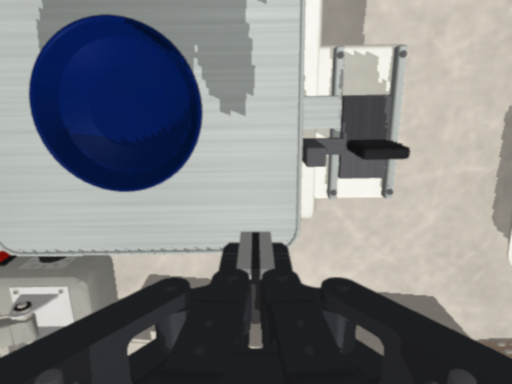

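The needle tip is back at (157,388), the dish is unmoved at (377,240), the lock is back and the arm is clear. Handing in.

```bash
python3 -c "
from bench import arm
print(arm.hand_in())"
```

```text
the job is handed in; nothing more can be done
None
```

I handed the job in after about 12 s of the 48 s allowed; the hand-in reports no verdict.

- **Lock:** I pushed the thumb tab back with the closed fingertips until it met its stop. It moved about 26 mm and reached about 9 N. A picture then showed the post clear of the pan's ear.
- **Press and hold:** I pressed the rear-left corner of the pan down about 14 mm at roughly 5–6 N. The needle stood midway between the clip's jaws, at about 0.82 rad. I held it there for just over 2 s, and it was still centred in the picture at the end of the hold.
- **Release:** I eased the pan up at about 12 mm/s, then lifted the arm clear.
- **Last pictures:** The needle is back at its starting pixel, and the lock is still back. The dish, clip, weights and spoon look unmoved, and the arm is about 50 mm above the pan.

My two estimates of the clip's middle differed slightly, 0.81 and about 0.85 rad, so I aimed between them. Both lie well within the gap's ±0.15 rad. One early move call was refused because some row values were missing; nothing moved, and I resent it complete.

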